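# Let the round buns out of the bread chute

## Robot

A 6-joint arm with a two-finger parallel gripper is mounted at the origin on the work surface. World frame = base frame: x ahead of the robot, y to its left, z up, the work surface at z = 0. Lengths are in m, angles in rad, forces in N, time in s.
With the tool pointing down it reaches from about 0.35 to 0.95 m from the base axis. Payload 17.4 kg.
Tool frame: the origin (TCP) lies midway between the tips of the shut fingers; the grasp point (between the pads) lies bot.grip_depth behind it (bot.grip_depth is the distance from the TCP to the grasp point, in m); z points along the fingers, y is the direction in which the jaws open and shut (so a half turn about z gives the same grasp; the last joint's range is limited). The gripper opens to 93 mm and grips with 3 to 60 N. Pads are 15 mm wide; open, the fingers measure 128 mm over their backs; the gripper's body (75 mm by 188 mm) begins 65 mm behind the grasp point.
Start: joints at [1.188, 0.116, 1.442, -0, 1.584, -0.038], TCP at [0.228, 0.635, 0.219] pointing down, gripper open.
Joint ranges: [-2.83, 2.83], [-0.83, 2.19], [0.07, 2.5], [-1.14, 4.28], [0.01, 3], [-2.97, 2.97]. Speed limits (rad/s): [1.89, 1.89, 2.22, 3.14, 3.14, 3.14].

## Interface

Orientations are given as a unit quaternion [x, y, z, w].
In Python, from bench import bot gives the robot as it stands.
- The arm moves only by the shell command python3 -m handwheel 'ROWS' [FORCE]. ROWS is JSON, a list of rows, each a list of 7 numbers: the turn, a rotation vector about the tool's x, y, z in rad, then the shift along the tool's x, y, z in cm, then the closure, from 0 (fully open) to 1 (shut). A call has 1 to 10 rows; each row is the pose to reach, as a shift and turn from the pose commanded when the call began, along the tool's axes at that moment; what a row does not reach only later rows make up. A row lasts 1/12 s, in which the tool goes at most 41.7 mm and 7.16 degrees, less where a joint would pass 70% of its speed; a pose out of reach is approached as far as the arm can. A call with a gripper value outside its range is refused whole. The fingers move at their own pace and stop on an object; FORCE is the grip in N (left out, the last holds). Time passes only in rows, so rows that repeat a pose let the fingers close. It gives the time, the measured TCP pose, the force and the opening at its end, in the units of the state.
- bot.get_state(): the state, without advancing time (a new reading comes with each control period).
- bot.read_camera(name): name is "scene" or "top" or "wrist"; returns a dict with "img" (384x512x3 uint8, blue, green, red), "z_map" (384x512 float32, m along the optical axis (not along the pixel's ray), 0 where there is no reading), "vertical_fov" (degrees; the focal length in pixels is half the picture's height over the tangent of half this angle, whatever the lens; pixels are square), "cx", "cy" (the principal point, pixels), "k1" (the pictures are not rectified: a ray, as slopes to the right and down, at radius r is drawn at 1 + k1 r^2 times it, then the intrinsics apply), "rvec" (rotation vector, rad) and "tvec" (3), from world to camera coordinates, as OpenCV has them. Camera axes: x right, y down, z forward; pixel columns grow to the right and rows downward; lengths in m; the calibration is good to about 2 mm. A picture is of the moment at which its call begins.
- bot.finish_job(): hands the job in, once; it reports no verdict.
Trained networks look in the newest picture that a camera, given by its name, has taken for a name from the list of things; names that differ only in an ending like _2 or _b are one class to them, and where a whole thing is asked for, a point or a joint stands for the part that bears it (a point fixed in the world has none). Each returns a list of dicts, best first, with "p" (0 to 1); they miss things now and then, are a little off and sometimes report something else, mostly with a low value. They report only what shows in the picture. A call takes as long as a camera call. They do not tell look-alikes from the thing itself.
- bot.search_frame(thing, camera): "pixel" ([row, column] in pixels, amid what is visible of it).
- bot.place_of(thing, camera): "pixel" ([row, column] in pixels: a listed point, or the origin of a listed thing).
The state is a dict: "time_s": time; "q": joint angles; "joint_vel": joint speeds; "joint_efforts": joint torques, N m; "eef_pos": TCP position; "tool_rot": TCP orientation; "force": force on the tool from outside, world axes, zero at the start; "wrist_torque": the same for the moment, N m; "width": finger opening in m.
Only numpy, scipy, OpenCV 4.12 (cv2) and the standard library are available. Lean on these libraries where they do the work, as an engineer would, in place of code of your own. Each camera call takes 0.05 s, during which the arm holds its last target. There are 200 camera calls.

## Task

Serve the two round buns: press down the wooden paddle of the rocking lever on the chute that holds them, keep it down until both buns have rolled into that chute's front tray, then let go so that its gate drops shut again. Leave the long rolls shut in the other chute, do not touch any of the bread, and leave the jar, mug and brush where they are.

Things in the scene. Friction and masses are not known exactly. Their poses are not given: they have to be found in the camera images.
- bun_chute: Fixed bread chute, base 390 x 106 mm; origin at counter level on its centre line, +x = the way bread rolls (about away from the robot). Steel slope, 70 mm wide between pale guide strips, falls 0.22 rad to the gate at x 70 mm, then a tray with floor 20 mm high, inside x 85 to 240 mm. Lever posts at x -50 mm, 175 mm high. Holds the two round buns; may stand left or right.
- roll_chute: Fixed bread chute, base 390 x 106 mm; origin at counter level on its centre line, +x = the way bread rolls (about away from the robot). Built like the other chute but without guide strips (94 mm wide between clear sides), with its own identical lever, gate and tray. Holds the two long rolls; may stand left or right.
- bun_chute_paddle (a point): Round buns' chute: top centre of the pale wooden paddle, 55 x 60 x 8 mm, on the robot-side end of its rocking lever; moves with it. In the chute's frame: x -185, z 204 mm up (tilted 0.22 rad, near edge higher); x -188, z 142 mm fully pressed. Nothing fixed is under it.
- roll_chute_paddle (a point): Long rolls' chute: top centre of the pale wooden paddle, 55 x 60 x 8 mm, on the robot-side end of its rocking lever; moves with it. In the chute's frame: x -185, z 204 mm up (tilted 0.22 rad, near edge higher); x -188, z 142 mm fully pressed. Nothing fixed is under it.
- bun_chute_lever (a joint): Round buns' chute: lever angle, rad: 0 = gate shut, paddle up; 0.45 = paddle fully down at its stop, gate up; bread passes from about 0.3. Pivot across the chute at x -50, z 165 mm of the chute's frame. A spring (3 N at the paddle to start, 5 N fully down) shuts it when let go.
- roll_chute_lever (a joint): Long rolls' chute: lever angle, rad: 0 = gate shut, paddle up; 0.45 = paddle fully down at its stop, gate up; bread passes from about 0.3. Pivot across the chute at x -50, z 165 mm of the chute's frame. A spring (3 N at the paddle to start, 5 N fully down) shuts it when let go.
- bun1: round bun, a brown ball 60 mm across with a pale band, 50 g, origin at its centre; waits in the round buns' chute, next to the gate. It turns as it rolls.
- bun2: round bun, a brown ball 60 mm across with a pale band, 50 g, origin at its centre; waits in the round buns' chute, behind the first. It turns as it rolls.
- roll1: long golden roll with three pale slashes, 84 mm long and 52 mm thick, lying across its chute, 50 g, origin at its centre; waits in the long rolls' chute, next to the gate.
- roll2: long golden roll with three pale slashes, 84 mm long and 52 mm thick, lying across its chute, 50 g, origin at its centre; waits in the long rolls' chute, behind the first.
- jam_jar: closed jam jar, 60 mm across, 85 mm high, standing on the counter on the robot's side of the chutes, between the paddles; origin at the centre of its underside. A bystander.
- mug: white mug, 76 mm across, 90 mm high, standing to the left of the chutes; origin at the centre of its underside. A bystander.
- pastry_brush: pastry brush lying on the counter to the right of the chutes; origin on its underside. A bystander.
Mind the look-alikes: they are no part of the job. What is shaped like the roll2 but purple or red is not meant.

How it is judged:
By the outcome, as a careful person would: the job done as asked, in the order asked, and still so for the second after the job is handed in, with the robot touching nothing.
It also fails if it takes over 32 s, if anything falls off the work surface, if the arm or the gripper's body presses on something with over 40 N, if the wrist force passes 120 N, or if a joint passes its speed limit or range.

## Working session

There is one attempt and no reset: what is moved stays moved. The work goes in short steps, Python scripts to look and compute and a shell command to move; the robot and the scene stay as the last step left them, time stands still between calls to the robot, and variables do not carry over. Pictures are saved under pics/ and viewed, about 8 in all and at most 12, crops included, and the job is handed in when it is done.

```bash
mkdir -p pics; cat > h.py <<'E'
import numpy as np, cv2
from bench import bot
from scipy.spatial.transform import Rotation as R
def cam(n):
    c=bot.read_camera(n); c['f']=c['img'].shape[0]/2/np.tan(np.radians(c['vertical_fov'])/2); return c
def ray(c,px):
    v=(px[0]-c['cy'])/c['f'];u=(px[1]-c['cx'])/c['f']
    d=np.array([u,v]);s=d.copy()
    for _ in range(20): s=d/(1+c['k1']*(s@s))
    return np.array([s[0],s[1],1.])
def world(c,px,z=None):
    M=R.from_rotvec(np.ravel(c['rvec'])).as_matrix();t=np.ravel(c['tvec']);r=ray(c,px)
    o=-M.T@t;d=M.T@r
    if z is not None: return o+d*(z-o[2])/d[2]
    i,j=int(round(px[0])),int(round(px[1]))
    w=c['z_map'][max(i-1,0):i+2,max(j-1,0):j+2]; w=w[w>0]
    return o+d*np.median(w) if len(w) else None
E
python3 - <<'E'
from h import *
ims=[]
for n in ['scene','top']:
    c=cam(n); ims.append(c['img'])
    for th in ['bun_chute','roll_chute','bun_chute_paddle','roll_chute_paddle','bun1','roll1','jam_jar','mug','pastry_brush']:
        for d in bot.place_of(th,n)[:2]:
            w=world(c,d['pixel']); z={'bun_chute':0,'roll_chute':0,'bun_chute_paddle':.204,'roll_chute_paddle':.204,'jam_jar':0,'mug':0}.get(th)
            print(n,th,round(d['p'],2),np.round(d['pixel']),None if w is None else w.round(3), None if z is None else world(c,d['pixel'],z).round(3))
    cv2.imwrite(f'pics/{n}1.png',c['img'])
s=bot.get_state();print(s)
E
```

```text
scene bun_chute 0.96 [250. 205.] [ 0.716 -0.188  0.104] [ 0.659 -0.185  0.   ]
scene roll_chute 0.85 [226. 311.] [0.725 0.143 0.088] [0.679 0.174 0.   ]
scene bun_chute_paddle 0.8 [167. 189.] [ 0.481 -0.169  0.205] [ 0.48  -0.169  0.204]
scene bun_chute_paddle 0.31 [253. 204.] [ 0.74  -0.193  0.138] [ 0.776 -0.194  0.204]
scene roll_chute_paddle 0.72 [142. 303.] [0.491 0.201 0.206] [0.49  0.202 0.204]
scene bun1 0.83 [233. 199.] [ 0.659 -0.191  0.113] None
scene bun1 0.54 [254. 209.] [ 0.741 -0.181  0.125] None
scene roll1 0.79 [188. 258.] [0.511 0.043 0.049] None
scene roll1 0.7 [213. 312.] [0.689 0.159 0.101] None
scene jam_jar 0.54 [170. 224.] [ 0.393 -0.045  0.047] [ 0.354 -0.038  0.   ]
scene mug 0.75 [180. 351.] [0.571 0.365 0.039] [0.546 0.386 0.   ]
scene pastry_brush 0.8 [248. 118.] [ 0.579 -0.448  0.021] None
top roll_chute 0.73 [172. 192.] [0.658 0.167 0.101] [0.681 0.183 0.   ]
top bun_chute_paddle 0.64 [228. 309.] [ 0.488 -0.173  0.204] [ 0.488 -0.173  0.204]
top roll_chute_paddle 0.84 [217. 178.] [0.507 0.183 0.203] [0.507 0.183 0.204]
top bun1 0.74 [163. 303.] [ 0.697 
[... 301 characters left out ...]
one
{'time_s': 1.0, 'q': array([ 1.18824307e+00,  1.15988606e-01,  1.44161483e+00, -1.10270421e-05,
        1.58396948e+00, -3.77789206e-02]), 'joint_vel': array([ 9.87311929e-04, -3.43503807e-04, -3.31576798e-04, -1.34222157e-03,
       -4.84517855e-04, -9.90878650e-05]), 'joint_efforts': array([ 4.82013609e-03, -7.21023488e+01, -6.22768307e+01,  7.82003766e-02,
        1.79267186e-02, -1.26599718e-05]), 'eef_pos': array([0.22814057, 0.63528557, 0.21864461]), 'tool_rot': array([1.71534694e-01, 9.85178080e-01, 8.50383370e-06, 7.45108316e-06]), 'force': array([-0.51191276,  0.36431607,  0.13621595]), 'wrist_torque': array([ 0.06912706, -0.01180402,  0.00980013]), 'width': 0.09294646482233972}
```

View pics/scene1.png

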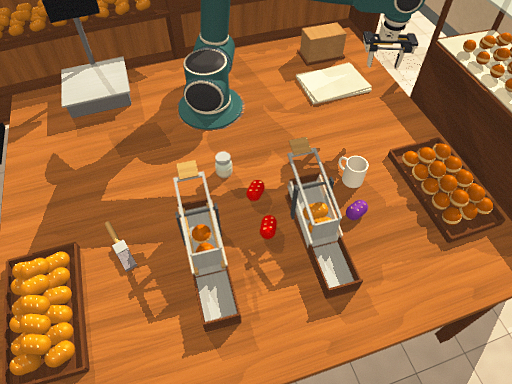

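View pics/top1.png

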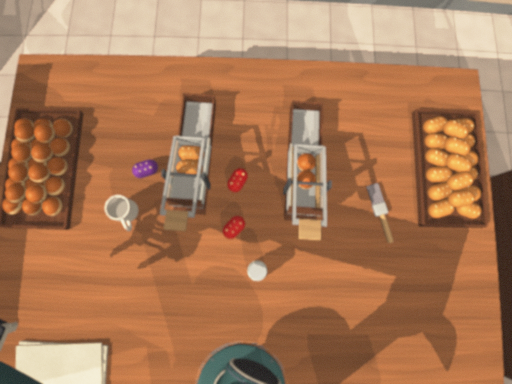

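The scene view shows the round buns in the right-hand chute (buns near (233,200) and (254,209), paddle at (168,188)). The rolls are in the left chute (paddle at (142,303)), and the jar is at (163,224). The top view agrees: bun paddle at (228,309), jar at (270,257). Next I refine the paddle position from depth and work out the move.

```bash
cat > off.py <<'E'
from h import *
def offs(p,yaw_target=None):
    s=bot.get_state();A=R.from_quat(s['tool_rot'])
    print('t',s['time_s'],'pos',s['eef_pos'].round(4),'F',s['force'].round(1))
    print('shift cm',(A.inv().apply(np.array(p)-s['eef_pos'])*100).round(2))
    if yaw_target is not None:
        T=R.from_matrix(np.array([[1,0,0],[0,-1,0],[0,0,-1.]])); T=R.from_euler('z',yaw_target)*T
        for k in (0,np.pi): print('turn',(A.inv()*R.from_euler('z',k)*T).as_rotvec().round(3))
E
python3 - <<'E'
from off import *
for n in ['top','scene']:
    c=cam(n); H,W=c['z_map'].shape
    P=[];C=[]
    d=bot.place_of('bun_chute_paddle',n)[0]['pixel']
    for i in range(int(d[0])-25,int(d[0])+26):
        for j in range(int(d[1])-25,int(d[1])+26):
            if c['z_map'][i,j]>0:
                M=R.from_rotvec(np.ravel(c['rvec'])).as_matrix();P.append(M.T@(ray(c,(i,j))*c['z_map'][i,j]-np.ravel(c['tvec'])));C.append(c['img'][i,j])
    P=np.array(P);C=np.array(C,int)
    m=(P[:,2]>.185)&(P[:,2]<.225)&(C[:,2]-C[:,0]>50)
    q=P[m];print(n,m.sum(),q.min(0).round(3),q.max(0).round(3),q.mean(0).round(3), 'rect',cv2.minAreaRect(q[:,:2].astype(np.float32)))
print(bot.grip_depth)
offs([.486,-.171,.30],-.07)
E
```

```text
top 437 [ 0.458 -0.209  0.189] [ 0.513 -0.129  0.215] [ 0.484 -0.175  0.205] rect ((0.48467347025871277, -0.16850906610488892), (0.0802600234746933, 0.05511835217475891), 86.55352020263672)
scene 351 [ 0.455 -0.225  0.185] [ 0.564 -0.13   0.216] [ 0.489 -0.176  0.203] rect ((0.5083563327789307, -0.17597860097885132), (0.09707080572843552, 0.10223937034606934), 84.92617797851562)
0.0188
t 1.2 pos [0.2282 0.6353 0.2186] F [ 0.8  0.6 -0.2]
shift cm [-51.52 -67.17  -8.14]
turn [-0.     0.     2.867]
turn [-0.    -0.    -0.275]
```

```bash
python3 -m handwheel '[[0,0,0,0,0,-4,1],[0,0,-0.03,-1.2,-1.6,-7.5,1],[0,0,-0.06,-3.6,-4.7,-9,1],[0,0,-0.1,-6.1,-7.9,-10,1],[0,0,-0.14,-8.5,-11.1,-10,1],[0,0,-0.18,-11,-14.3,-10,1],[0,0,-0.22,-13.4,-17.5,-10,1],[0,0,-0.25,-15.8,-20.6,-10,1],[0,0,-0.275,-18.3,-23.8,-10,1],[0,0,-0.275,-20.7,-27,-10,1]]' && python3 -c "
from off import *
offs([.486,-.173,.30],-.06)"
```

```text
time_s: 2.03
eef_pos: [0.3317, 0.3094, 0.3188]
tool_rot: [0.034, 0.999, 0.0, 0.0]
force: [0.7, -1.1, 0.1]
width: 0.0311
t 2.0333 pos [0.3317 0.3094 0.3188] F [ 0.7 -1.1  0.1]
shift cm [-18.65 -47.09   1.87]
turn [ 1.000e-03 -1.000e-03  3.134e+00]
turn [ 0.     0.001 -0.008]
```

```bash
python3 -m handwheel '[[0,0,0,-1.5,-3.7,0,1],[0,0,0,-3,-7.5,0,1],[0,0,0,-4.5,-11.2,0,1],[0,0,0,-6,-15,0,1],[0,0,0,-7.5,-18.7,0,1],[0,0,0,-9,-22.5,0,1],[0,0,0,-10.5,-26.2,0,1],[0,0,0,-12,-30,0,1],[0,0,0,-13.5,-33.7,0,1],[0,0,0,-14.8,-37,0,1]]' && python3 -m handwheel '[[0,0,0,-1.2,-3,0.5,1],[0,0,0,-2.3,-6,1,1],[0,0,0,-3,-8,1.5,1],[0,0,0,-3,-8,1.9,1],[0,0,0,-3,-8,1.9,1],[0,0,0,-3,-8,1.9,1]]' && python3 - <<'E'
from off import *
offs([.485,-.173,.23],-.06)
c=cam('scene');a=c['img'][130:350,130:350]
w=cam('wrist')['img']
cv2.imwrite('pics/a.png',np.hstack([cv2.resize(a,(384,384)),w[:,64:448]]))
E
```

```text
time_s: 2.87
eef_pos: [0.4536, -0.0708, 0.3189]
tool_rot: [0.035, 0.999, -0.0, 0.0]
force: [0.5, 0.3, -0.0]
width: 0.0004
time_s: 3.37
eef_pos: [0.4777, -0.1497, 0.2997]
tool_rot: [0.035, 0.999, 0.0, -0.0]
force: [-0.1, 0.6, 1.2]
width: 0.0005
t 3.3667 pos [ 0.4777 -0.1497  0.2997] F [-0.1  0.6  1.2]
shift cm [-0.89 -2.28  6.97]
turn [-0.    -0.     3.132]
turn [ 0.   -0.   -0.01]
```

View pics/a.png

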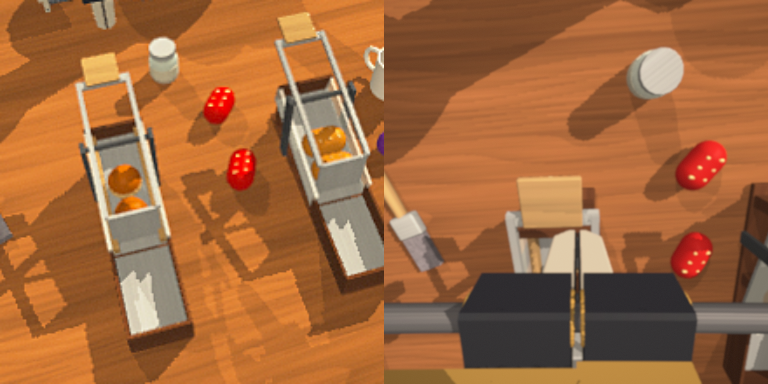

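Left half: both chutes are still shut and the gripper hangs above the bun paddle. Right half (wrist view): the paddle is centred at about column 550 and the fingers at 577, so the tool must go about 23 mm in -y, which matches the computed shift.

```bash
python3 -m handwheel '[[0,0,0,-0.3,-0.9,1,1],[0,0,0,-0.7,-2,3,1],[0,0,0,-0.7,-2.3,5.5,1],[0,0,0,-0.7,-2.3,8,1],[0,0,0,-0.7,-2.3,9,1],[0,0,0,-0.7,-2.3,10,1],[0,0,0,-0.7,-2.3,11,1],[0,0,0,-0.7,-2.3,12,1]]' && python3 -c "
from off import *
offs([.482,-.173,.148],-.06)"
```

```text
time_s: 4.13
eef_pos: [0.4836, -0.1736, 0.1802]
tool_rot: [0.035, 0.999, -0.0, 0.001]
force: [-2.8, -0.4, 3.5]
width: 0.0008
t 4.1333 pos [ 0.4836 -0.1736  0.1802] F [-2.8 -0.4  3.5]
shift cm [0.17 0.05 3.21]
turn [2.000e-03 1.000e-03 3.132e+00]
turn [-0.001  0.001 -0.009]
```

Contact on the paddle with about 3.5 N, as expected. I press on down and hold.

```bash
python3 -m handwheel '[[0,0,0,0.1,0,1,1],[0,0,0,0.1,0,2,1],[0,0,0,0.1,0,2.8,1],[0,0,0,0.1,0,3.2,1],[0,0,0,0.1,0,3.2,1],[0,0,0,0.1,0,3.2,1],[0,0,0,0.1,0,3.2,1],[0,0,0,0.1,0,3.2,1],[0,0,0,0.1,0,3.2,1],[0,0,0,0.1,0,3.2,1]]' && python3 -m handwheel '[[0,0,0,0,0,0,1],[0,0,0,0,0,0,1],[0,0,0,0,0,0,1],[0,0,0,0,0,0,1],[0,0,0,0,0,0,1],[0,0,0,0,0,0,1],[0,0,0,0,0,0,1],[0,0,0,0,0,0,1]]' && python3 - <<'E'
from off import *
c=cam('scene');a=c['img'][130:350,130:350]
t=cam('top')['img'][80:280,210:410]
cv2.imwrite('pics/b.png',np.hstack([cv2.resize(a,(396,396)),cv2.resize(t,(396,396))]))
for n in ['scene','top']:print([(round(d['p'],2),np.round(d['pixel'])) for d in bot.place_of('bun1',n)])
E
```

```text
time_s: 4.97
eef_pos: [0.4823, -0.1734, 0.1481]
tool_rot: [0.035, 0.999, 0.0, 0.0]
force: [-0.0, 0.9, 5.1]
width: 0.0004
time_s: 5.63
eef_pos: [0.4823, -0.1735, 0.1481]
tool_rot: [0.035, 0.999, -0.0, 0.0]
force: [-1.5, 0.9, 4.6]
width: 0.0001
[(0.81, array([291., 216.])), (0.28, array([180., 352.]))]
[(0.61, array([131., 306.])), (0.6, array([113., 307.]))]
```

View pics/b.png

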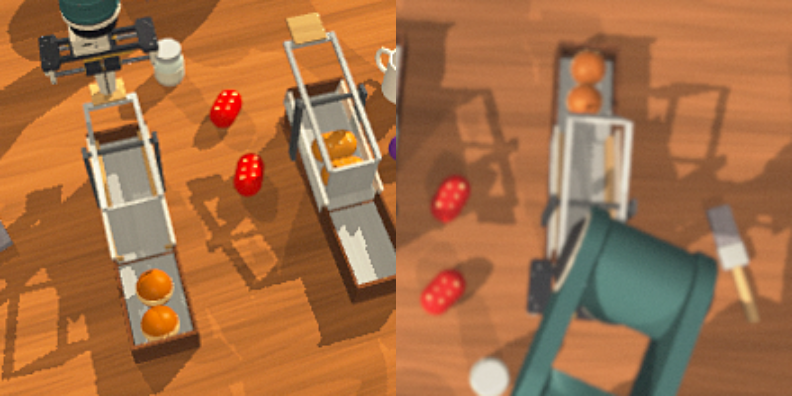

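Both views show the two buns in the front tray (left half, (155,287) and (160,322)). The gate is up, the rolls are still shut in, and the jar is undisturbed. I hold briefly and check that the buns are still and clear of the gate before letting go.

```bash
python3 -m handwheel '[[0,0,0,0,0,0,1],[0,0,0,0,0,0,1],[0,0,0,0,0,0,1],[0,0,0,0,0,0,1],[0,0,0,0,0,0,1],[0,0,0,0,0,0,1]]' && python3 - <<'E'
from off import *
c=cam('top')
for d in bot.place_of('bun1','top')[:2]:
    w=world(c,d['pixel']);print(d['pixel'],w.round(3),world(c,d['pixel'],.05).round(3))
E
```

```text
time_s: 6.33
eef_pos: [0.4823, -0.1734, 0.1481]
tool_rot: [0.035, 0.999, 0.0, 0.0]
force: [-0.7, 0.6, 5.4]
width: 0.0004
[132.7, 306.4] [ 0.805 -0.188  0.077] [ 0.815 -0.192  0.05 ]
[112.7, 306.7] [ 0.874 -0.189  0.076] [ 0.886 -0.193  0.05 ]
```

The buns are at rest, and the rear one is about 45 mm clear of the gate. I let go gently and back up.

```bash
python3 -m handwheel '[[0,0,0,0,0,-1,1],[0,0,0,0,0,-2,1],[0,0,0,0,0,-3,1],[0,0,0,0,0,-4,1],[0,0,0,0,0,-5,1],[0,0,0,0,0,-6.5,1],[0,0,0,0,0,-9,1],[0,0,0,0,0,-12,1],[0,0,0,0,0,-15,1],[0,0,0,0,0,-16,1]]' && python3 -m handwheel '[[0,0,0,1,3,-1,1],[0,0,0,2,6,-1,1],[0,0,0,3,9.5,-1,1],[0,0,0,4,13,-1,1],[0,0,0,5,16,-1,1],[0,0,0,5,17,-1,1],[0,0,0,5,17,-1,1],[0,0,0,5,17,-1,1]]' && python3 - <<'E'
from off import *
c=cam('scene');a=c['img'][130:350,130:350]
k=cam('top');t=k['img'][80:280,210:410]
cv2.imwrite('pics/c.png',np.hstack([cv2.resize(a,(396,396)),cv2.resize(t,(396,396))]))
for th,n in [('bun1','top'),('roll1','top'),('bun_chute_paddle','top'),('mug','top'),('pastry_brush','top'),('jam_jar','scene'),('bun_chute_paddle','scene')]:
    cc=k if n=='top' else c
    for d in bot.place_of(th,n)[:2]: print(n,th,round(d['p'],2),np.round(d['pixel']),world(cc,d['pixel']).round(3))
print(bot.get_state()['force'])
E
```

```text
time_s: 7.27
eef_pos: [0.4826, -0.1736, 0.3128]
tool_rot: [0.035, 0.999, -0.001, 0.002]
force: [-1.1, 0.6, 0.4]
width: 0.0004
time_s: 7.93
eef_pos: [0.4443, -0.0005, 0.3177]
tool_rot: [0.034, 0.999, -0.0, -0.0]
force: [0.3, -0.2, -0.3]
width: 0.0002
top bun1 0.71 [114. 306.] [ 0.871 -0.189  0.074]
top bun1 0.63 [166. 191.] [0.677 0.172 0.106]
top roll1 0.85 [178. 234.] [0.653 0.042 0.052]
top roll1 0.79 [152. 192.] [0.723 0.174 0.095]
top bun_chute_paddle 0.58 [227. 310.] [ 0.491 -0.176  0.204]
top mug 0.86 [210. 126.] [0.548 0.393 0.007]
top pastry_brush 0.82 [215. 384.] [ 0.551 -0.453  0.016]
scene jam_jar 0.79 [170. 224.] [ 0.393 -0.045  0.045]
scene bun_chute_paddle 0.77 [168. 185.] [ 0.479 -0.182  0.206]
[-0.31772416  0.7042643   0.03222721]
```

View pics/c.png

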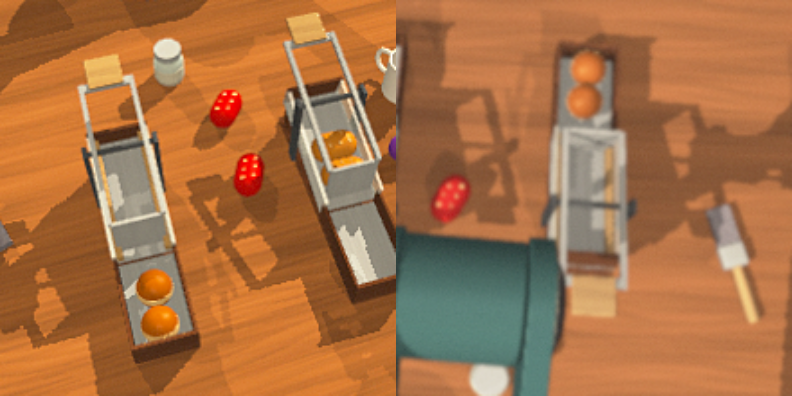

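Both buns lie in the tray ((155,287) and (160,322) in the left half). The gate is shut, the paddle is back up, the rolls are shut in, and the jar, mug and brush have not moved.

```bash
python3 -c "
from bench import bot
print(bot.finish_job())"
```

```text
the job is handed in; nothing more can be done
None
```

The job is done and handed in. I pressed the round buns' lever (right-hand chute) with shut fingers at about 5 N and held it until both buns lay still in the front tray. Then I let it up gently and moved the arm clear. The last move ended at about 7.9 s on the robot's clock.

**Last checks:**
- Both buns are in the tray.
- The gate is shut and the paddle is back at 204–206 mm.
- The rolls are still shut in their chute.
- The jar and mug read within 2 mm of where they started; the brush reads about 5 mm off. I take that as detector scatter, since the arm never went near it.

**Disagreement:** in the last top view the network labelled a roll as a bun and a red look-alike as a roll. It reported only one of the two buns in the tray, but the picture clearly shows both.

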